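Take the grinding cup off the stall's spice mill for washing

TASK

Take the grinding cup off the spice mill and stand it upright in the steel wash tray: press the mill's release catch fully down, turn the cup anticlockwise (seen from above) about a quarter turn until you feel it come up against its end stop, lift it straight off and set it down gently, then let go. Do not force the catch or the cup against its mount, and leave the jar, the scoop and the cheese alone.

Things in the scene. Friction and masses are not known exactly. Their poses are not given: they have to be found in the camera images.
- mill: White mill housing, fixed, 220 (x) by 235 (y) by 100 mm high, flat top (deck). Origin: at counter level, exactly below the vertical axis of the bayonet mount; the block reaches 110 mm either way in x and from -135 to +100 mm in y. The cup starts locked in the mount. The robot may push on the mill with at most 25 N, the cup on the mill with at most 25 N in all (spring included).
- mount (a point): On the mount's axis at deck height. Round it a socket ring (76 mm across, 9 mm high) and two claws (radius 44 to 60 mm, 24 mm high) over the cup's lugs. A sprung seat pushes the cup up against the claws with about 6 N, so it turns with slight drag. Only when its lever is right up against the end stop (within 1 degree) are the lugs clear of the claws; then the cup lifts straight up.
- rest (a point): On the deck under the lever tip of the locked cup, 71 mm from the axis along the mill's -y, between a rest block and the catch's pin. From here the cup turns anticlockwise (from above) by 50 to 82 degrees, different on every mill and not measured, until its lever meets an upright end-stop post, slightly springy (about 4 N per degree at the lever tip); feel for it.
- catch_head (a point): Centre of the top face of the release catch: a plain round steel button, 26 mm across, 100 mm from the mount's axis, 12 mm above the deck when up. Pressing down takes about 3 N over 8 mm to a hard stop; it stays where it is left. Its pin, 71 mm from the axis, stands 15 mm above the deck in the way of the lever and clears it from 6.5 mm of travel.
- catch (a joint): How far the release catch is pressed, m: 0 up (cup locked), 0.008 fully down (cup free to turn).
- cup_grip (a point): Centre of the grip bar on top of the steel grinding cup (0.19 to 0.31 kg, 108 mm high in all). The bar is black plastic, 56 mm long (this point's x), 14 mm wide (y), 38 mm high; this point is 89 mm above the cup's foot and 19 mm above its 68 mm wide lid. z is the cup's axis.
- cup_foot (a point): Centre of the cup's flat foot (60 mm across, 7 mm deep in the socket ring at first); axes as at the grip. A lever 12 mm wide sticks out along +x, its down-turned tip reaching 76 mm from the axis, 6 to 36 mm above the foot; two lugs reach 50 mm from the axis along y, 9 to 15 mm above the foot.
- tray: Open steel wash tray fixed to the counter, 240 by 240 mm outside, walls 22 mm high and 4 mm thick, floor 4 mm thick. Origin: centre of its underside, at counter level; x and y along its sides.
- jar: Amber glass jar with steel lid, 72 mm across, 120 mm high; origin at the centre of its underside. Leave alone.
- scoop: Red plastic hand scoop, about 170 mm long, 35 mm high; origin under its bowl. Leave alone.
- cheese: White wheel of cheese, 104 mm across, 40 mm high; origin at the centre of its underside. Leave alone.
Things that resemble listed ones, but are neither listed nor needed, are in the scene too. What is shaped like the part that bears cup_grip but purple or red is not meant.

How it is judged (in metres and radians):
On the way, in this order (a step that is already met when the one before it is completed fails the run):
1. the release catch is pressed fully down (value of joint catch above 0.0068 m), for 0.1 s.
2. the cup is lifted off its mount, upright (z of cup_foot in the frame of mill above 0.13 m and angle between cup_foot's own z axis and vertical below 0.35 rad), for 0.1 s.
At the end, for the whole second after the job is handed in: The cup stands upright (within 0.06 rad) with its foot flat on the tray's floor (within 3 mm of its height) and wholly inside the walls (foot centre within 85 mm of the tray's centre in the tray's x and y), at rest and released (x of cup_foot in the frame of tray between -0.085 and 0.085 m and y of cup_foot in the frame of tray between -0.085 and 0.085 m and z of cup_foot in the frame of tray between 0.001 and 0.007 m and angle between cup_foot's own z axis and vertical below 0.06 rad and linear speed of cup below 0.01 m/s and contact force between the fingers and cup below 0.1 N); the robot touches nothing.
It fails at once if more than 25 N between the cup and the mill (forced against catch, claws or end stop) (contact force between cup and mill above 25 N).
It fails at once if the robot pushes on the mill or its catch with more than 25 N (contact force between any of the fingers, the arm and mill above 25 N).
It fails at once if the cup is dropped or slammed into the tray (more than 60 N) (contact force between cup and tray above 60 N).
It fails at once if the jar, the scoop or the cheese is moved more than 30 mm (distance of any of jar, scoop, cheese from where it was at the start of the episode above 0.03 m).
It also fails if it takes over 72 s, if anything falls off the work surface, if the arm or the gripper's body presses on something with over 40 N, if the wrist force passes 120 N, or if a joint passes its speed limit or range.

ROBOT

A 6-joint arm with a two-finger parallel gripper is mounted at the origin on the work surface. World frame = base frame: x ahead of the robot, y to its left, z up, the work surface at z = 0. Lengths are in mm, angles in rad, forces in N, time in s.
With the tool pointing down it reaches from about 275 to 1000 mm from the base axis. Payload 8.4 kg.
Tool frame: the origin (TCP) lies at the very end of the fingers, on their centre line; the grasp point (between the pads) lies 19 mm behind it; z points along the fingers, y is the direction in which the jaws open and shut (so a half turn about z gives the same grasp; the last joint's range is limited). The gripper opens to 85 mm and grips with 20 to 120 N. Pads are 22 mm wide; open, the fingers measure 114 mm over their backs; the gripper's body (76 mm by 85 mm) begins 54 mm behind the grasp point. The pads swing forward as they close: fully open they stand 13 mm farther back than shut.
Start: joints at [-1.217, 0.353, 1.633, -0, 1.155, -0.002], TCP at [217.711, -585.858, 231.281] pointing down, gripper open.
Joint ranges: [-2.63, 2.63], [-0.92, 2.1], [0.06, 2.66], [-1.3, 4.44], [0, 2.69], [-3.02, 3.02]. Speed limits (rad/s): [2.22, 2.22, 2.79, 3.14, 3.14, 3.14].

INTERFACE

Orientations are given as [roll, pitch, yaw] about the fixed x, y, z axes, in that order (R = Rz(yaw) Ry(pitch) Rx(roll)).
In Python, from rig import r, vision gives the robot as it stands.
- The arm moves only by the tool move_arm, never from a script. Its argument "series" is text: rows parted by semicolons, each of 7 numbers parted by spaces: the closure, from -1 (fully open) to 1 (shut), then the shift along the tool's x, y, z in units of 40 mm (1.0 is 40 mm), then the turn, a rotation vector about the tool's x, y, z in degrees. In form: grip tx ty tz ax ay az; .... A call has 1 to 20 rows; each row shifts and turns the pose as measured when the row begins, along the tool's axes as they then stand; what a row does not reach is not made up. A row lasts 1/8 s, in which the tool goes at most 62.5 mm and 10.7 degrees, less where a joint would pass 70% of its speed; a pose out of reach is approached as far as the arm can. A call is refused whole if a number of a shift passes 1 or a number of a turn 10.7, either way. A call with a gripper value outside its range is refused whole. The fingers move at their own pace and stop on an object; "grip_force" is the grip in N (left out, the last holds). Time passes only in rows, so rows that do not move let the fingers close. It gives the time, the measured TCP pose, the force and the opening at its end, in the units of the state.
- r.sense(): the state, without advancing time (a new reading comes with each control period).
- vision.grab_frame(name): name is "scene" or "side" or "wrist"; returns the picture (480x640x3 uint8, red, green, blue); there is no depth.
- vision.camera_params(name): a dict with "fx", "fy", "cx", "cy" (pixels), "position" and "rotation" of the camera in the world. Camera axes: x right, y up, looking along -z (the intrinsics and any distortion apply to the point x, -y, -z); pixel columns grow to the right and rows downward; lengths in mm; the calibration is good to about 2 mm. A picture is of the moment at which its call begins: read the wrist's pose just before it. camera_params takes no time and is no camera call; for the wrist camera it gives the pose at the moment of the call.
- r.sign_off(): hands the job in, once; it reports no verdict.
The state is a dict: "clock": time; "qpos": joint angles; "qvel": joint speeds; "joint_efforts": joint torques, N m; "eef_pos": TCP position; "tcp_rot": TCP orientation; "contact_force": force on the tool from outside, world axes, zero at the start; "wrist_torque": the same for the moment, N m; "opening": opening from 0.0 (shut) to 1.0 (fully open).
Only numpy, scipy, OpenCV 4.12 (cv2) and the standard library are available. Lean on these libraries where they do the work, as an engineer would, in place of code of your own. Each camera call takes 0.05 s, during which the arm holds its last target. There are 200 camera calls.

## Working session

There is one attempt and no reset: what is moved stays moved. The work goes in short steps, Python scripts to look and compute and a tool call to move; the robot and the scene stay as the last step left them, time stands still between calls to the robot, and variables do not carry over. Pictures are saved under pics/ and viewed, about 8 in all and at most 12, crops included, and the job is handed in when it is done.

Besides the shell and the picture viewer there is one more tool, called by a JSON object that holds its "fn" and its "kwargs". move_arm: Moves the arm, as the interface text tells. Its arguments: {"type":"object","properties":{"series":{"type":"string"},"grip_force":{"type":"number"}},"required":["series"]}

```bash
mkdir -p pics; ls; python3 - <<'E'
from rig import r, vision
import cv2,json
print(r.sense())
for n in("scene","side","wrist"):
    p=vision.camera_params(n); print(n,p)
    im=vision.grab_frame(n); cv2.imwrite(f"pics/{n}0.png",im[:,:,::-1])
E
```

```text
pics
{'clock': 0.0, 'qpos': array([-1.21740279e+00,  3.53632894e-01,  1.63414810e+00,  3.30016411e-05,
        1.15520700e+00, -2.42213139e-03]), 'qvel': array([-0.00014778,  0.00024796, -0.00059762,  0.00113053,  0.00014428,
       -0.0003829 ]), 'joint_efforts': array([ 1.78733728e-03, -6.05249119e+01, -3.42067945e+01,  1.14240804e-04,
        9.32550902e-03, -1.88357788e-06]), 'eef_pos': array([ 217.55047451, -585.39697914,  230.5652383 ]), 'tcp_rot': array([-3.14019739e+00, -3.35534792e-05,  3.55802299e-01]), 'contact_force': array([ 1.04688049,  0.15128691, -0.45818496]), 'wrist_torque': array([-0.04908671, -0.00777038, -0.02203786]), 'opening': 1.0005700389017351}
scene {'fx': 496.11926048335323, 'fy': 496.11926048335323, 'cx': 323.5440172651393, 'cy': 241.1276532934603, 'position': array([1042.75918999,  -46.49181219,  910.03210439]), 'rotation': array([0.58221279, 0.01037254, 1.58736872])}
side {'fx': 517.3398804511717, 'fy': 517.3398804511717, 'cx': 315.4903987662955, 'cy': 238.54206908016926, 'position': array([160.25378631, 817.35307446, 902.86064623]), 'rotation': array([ 8.99515514e-01,  1.42339213e-03, -2.73634902e+00])}
wrist {'fx': 333.2257137532224, 'fy': 333.2257137532224, 'cx': 319.37735267153744, 'cy': 237.8466121607573, 'position': array([ 287.63224964, -561.33804349,  373.13798867]), 'rotation': array([-2.96855968e-01, -3.64108147e-05, -1.21436977e+00])}
```

View pics/scene0.png

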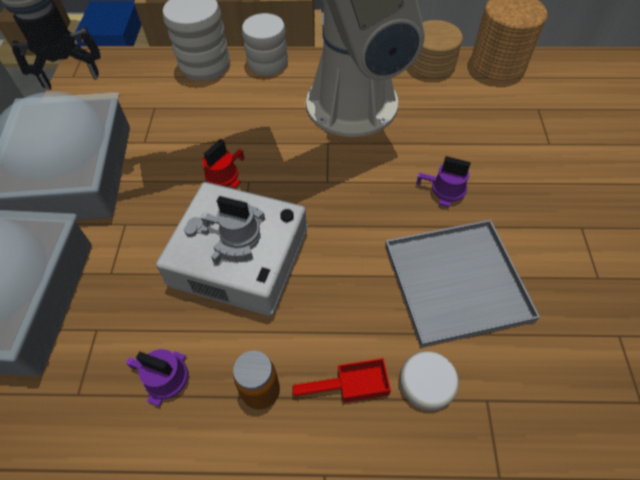

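View pics/side0.png

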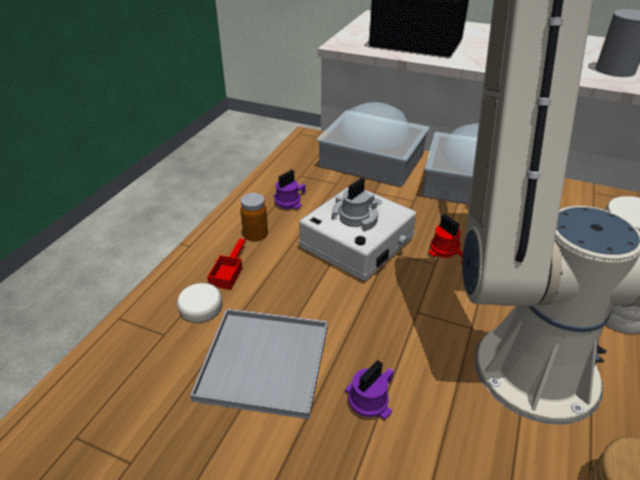

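Scene: the mill with its steel cup (black bar at about 233,208) is the cup meant. The purple ones (455,180; 160,370) and the red one (220,165) are decoys. Tray is at (462,282). On the deck, the steel button at (192,228) is the likely catch; the black knob at (287,215) and black switch at (264,274) are not steel. I'll confirm in a crop.

```bash
cat > h.py <<'E'
import numpy as np, cv2
from scipy.spatial.transform import Rotation as Ro
from rig import r, vision
def R(e): return Ro.from_euler('xyz',e).as_matrix()
def ray(p,u,v):
    d=np.array([(u-p['cx'])/p['fx'],-(v-p['cy'])/p['fy'],-1]); return R(p['rotation'])@d
def onz(p,u,v,z):
    d=ray(p,u,v); c=np.array(p['position']); return c+d*(z-c[2])/d[2]
def proj(p,X):
    q=R(p['rotation']).T@(np.array(X)-p['position']); return np.array([p['cx']-p['fx']*q[0]/q[2], p['cy']+p['fy']*q[1]/q[2]])
def crop(name,src,x0,y0,x1,y1,k):
    im=cv2.imread(src)[y0:y1,x0:x1]; cv2.imwrite(name,cv2.resize(im,None,fx=k,fy=k,interpolation=cv2.INTER_CUBIC))
E
python3 - <<'E'
from h import *
crop('pics/c1.png','pics/scene0.png',155,175,315,315,4.2)
p=vision.camera_params('scene')
for n,u,v in(('button',192,228),('knob',287,215),):print(n,onz(p,u,v,112 if n=='button' else 105).round())
for c in((205,184),(305,202),(275,303),(163,266)):print('deck',onz(p,*c,100).round())
for c in((387,241),(491,223),(536,319),(423,342)):print('tray',onz(p,*c,22).round())
E
```

```text
button [ 489. -323.  112.]
knob [ 451. -138.  105.]
deck [ 367. -318.  100.]
deck [ 413. -104.  100.]
deck [ 644. -149.  100.]
deck [ 569. -368.  100.]
tray [457.  70.  22.]
tray [407. 300.  22.]
tray [635. 348.  22.]
tray [684. 126.  22.]
```

View pics/c1.png

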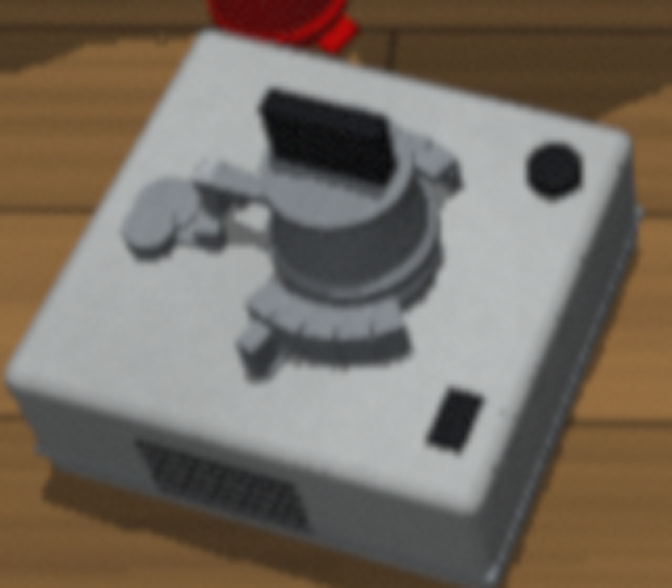

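The crop shows the round steel button at crop (152,212), in line with the lever, so it is the catch. The end-stop post is at crop (260,350). I'll move above the mill for a close wrist view.

{"fn": "move_arm", "kwargs": {"series": "1 0 0 -1 0 0 0;1 1 -0.62 -0.6 0 0 0;1 1 -0.62 0 0 0 0;1 1 -0.62 0 0 0 0;1 1 -0.62 0 0 0 0;1 1 -0.62 0 0 0 0;1 1 -0.62 0 0 0 0;1 1 -0.62 0 0 0 0;1 1 -0.62 0 0 0 0;1 0.9 -0.62 0 0 0 0;1 0 0 0 0 0 0;1 0 0 0 0 0 0"}}

```text
clock: 1.65
eef_pos: [480.2, -241.8, 294.9]
tcp_rot: [-3.137, 0.0, 0.354]
contact_force: [0.6, 0.4, -0.0]
opening: -0.002
```

```bash
python3 - <<'E'
from h import *
s=r.sense();print(s['clock'],s['eef_pos'],s['tcp_rot'],s['contact_force'])
p=vision.camera_params('wrist');im=vision.grab_frame('wrist');cv2.imwrite('pics/w1.png',im[:,:,::-1])
import pickle;pickle.dump(p,open('w1.pkl','wb'))
E
```

```text
1.65 [ 480.1518236  -241.76256111  294.93323345] [-3.13747319e+00  1.65941064e-04  3.54426490e-01] [ 0.58169087  0.35313172 -0.01080139]
```

View pics/w1.png

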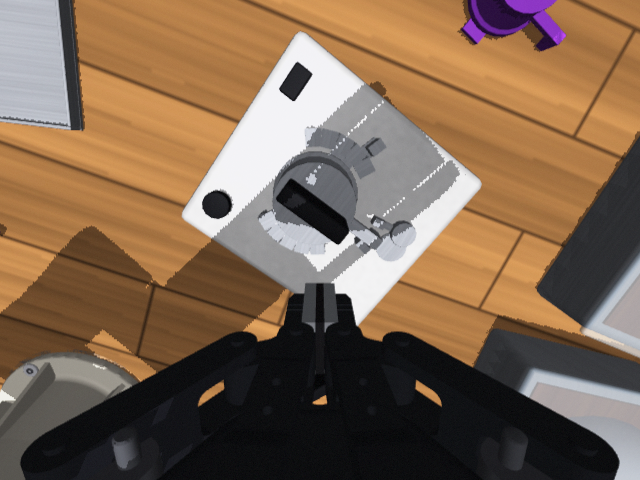

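Wrist view: button at about (402,233), bar from (283,190) to (345,235), post at (375,147). I'll enlarge it for exact pixels.

```bash
python3 - <<'E'
from h import *
crop('pics/c2.png','pics/w1.png',245,110,445,260,4)
E
```

```text
(no output)
```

View pics/c2.png

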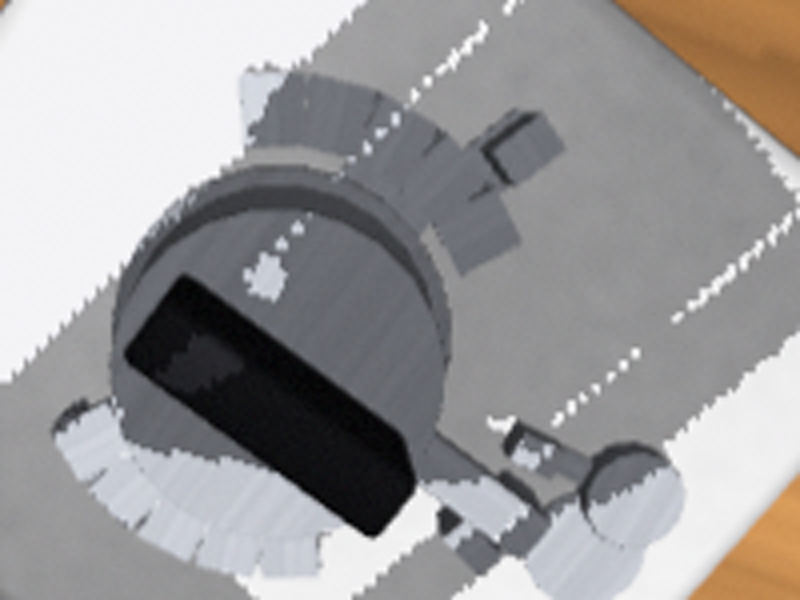

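```bash
python3 - <<'E'
from h import *
import pickle;p=pickle.load(open('w1.pkl','rb'))
f=lambda u,v,z:onz(p,245+u/4,110+v/4,z)
print('nadir',proj(p,[p['position'][0],p['position'][1],0]))
cs=[(190,275,),(415,470),(375,537),(125,355)]
B=np.array([f(*c,210) for c in cs]);a=B.mean(0);print(B.round(1));print('axis',a)
d=(B[1]+B[2]-B[0]-B[3])/2;print('bar len',np.linalg.norm(d),'ang',np.degrees(np.arctan2(d[1],d[0])))
for n,u,v,z in(('btnA',633,495,112),('btnB',585,545,112),('btnBdeck',585,545,100),('lidc',280,360,172),('post',530,150,130),('pin',530,450,115),('block',470,535,115),('levertip',540,525,138)):
    w=f(u,v,z)-a; print(n,f(u,v,z).round(1),np.hypot(w[0],w[1]).round(1),np.degrees(np.arctan2(w[1],w[0])).round(1))
s=vision.camera_params('scene'); q=vision.camera_params('side')
for n,X in(('A',f(633,495,112)),('B',f(585,545,112)),('axis',a)): print(n,proj(s,X),proj(q,X))
C=np.array([onz(p,*c,100) for c in((302,32),(183,214),(481,184))]);print(C.round(1),[np.linalg.norm(C[i]-C[0]) for i in(1,2)])
E
```

```text
nadir [320.3747563  135.83438429]
[[ 517.8 -210.1  210. ]
 [ 499.3 -258.5  210. ]
 [ 485.2 -256.4  210. ]
 [ 501.  -204.1  210. ]]
axis [ 500.83606483 -232.28297252  210.        ]
bar len 53.208945986923965 ang -108.75735375104884
btnA [ 490.5 -330.3  112. ] 98.6 -96.0
btnB [ 474.  -324.3  112. ] 95.9 -106.3
btnBdeck [ 471.1 -328.2  100. ] 100.4 -107.2
lidc [ 502.6 -231.3  172. ] 2.0 29.3
post [ 558.8 -269.3  130. ] 68.8 -32.6
pin [ 492.7 -300.3  115. ] 68.5 -96.8
block [ 466.9 -294.9  115. ] 71.2 -118.4
levertip [ 480.9 -303.9  138. ] 74.3 -105.5
A [188.04492404 228.51084238] [370.19281517 195.57875763]
B [192.43201631 221.69726559] [375.26044033 198.02628085]
axis [228.60667391 202.35346406] [356.27431362 182.0192302 ]
[[ 627.6 -172.   100. ]
 [ 428.2 -111.5  100. ]
 [ 563.2 -386.1  100. ]] [np.float64(208.38357070023298), np.float64(223.5648588344505)]
```

The mill's −y direction comes out at −106.8°, and the axis at (501,−232) from both the bar and the deck corners. Disc A at crop (633,495) is raised, has a dark rim and is linked to the pin on the same radius (about 99 mm). The patch beside it at (585,545) is flat and has no rim. So A is the catch: about (490,−332), top at z≈112.

{"fn": "move_arm", "kwargs": {"series": "1 -0.19 0.75 0 0 0 0;1 -0.19 0.75 0 0 0 0;1 -0.19 0.75 0 0 0 0;1 0 0 0 0 0 0;1 0 0 1 0 0 0;1 0 0 1 0 0 0;1 0 0 1 0 0 0;1 0 0 0.7 0 0 0;1 0 0 0 0 0 0;1 0 0 0 0 0 0"}}

```text
clock: 2.95
eef_pos: [483.2, -341.2, 144.6]
tcp_rot: [-3.138, -0.0, 0.342]
contact_force: [-0.0, -0.2, -0.2]
opening: 0.002
```

```bash
python3 - <<'E'
from h import *
s=r.sense();print(s['clock'],s['eef_pos'],s['tcp_rot'],s['contact_force'])
p=vision.camera_params('wrist');im=vision.grab_frame('wrist');cv2.imwrite('pics/w2.png',im[:,:,::-1])
for X in((490,-332,112),(474,-324,105),(501,-232,210)):print(proj(p,X))
a=im[::-1][::-1];im2=vision.grab_frame('side')
cv2.imwrite('pics/both2.png',np.hstack([cv2.resize(im[150:400,170:470],(480,400)),cv2.resize(im2[150:280,280:430],(320,277)).repeat(1,0) if 0 else cv2.resize(im2[130:280,300:420],(320,400))])[:,:,::-1])
E
```

```text
2.95 [ 483.24075465 -341.19059747  144.6043116 ] [-3.13780394e+00 -4.56621632e-04  3.42028428e-01] [-0.03437127 -0.21386167 -0.20493476]
[304.75892931 256.80190452]
[283.68946434 272.38474008]
[-92.37855131 225.84045184]
```

View pics/both2.png

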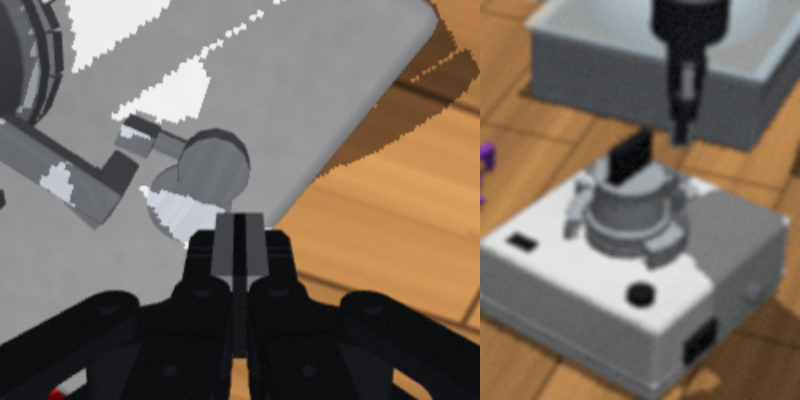

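The catch disc A is at wrist px (304,256), matching the prediction of (305,257) to within a pixel. I'll centre over it and go down.

{"fn": "move_arm", "kwargs": {"series": "1 0.23 -0.13 0 0 0 0;1 0 0 0 0 0 0;1 0 0 0.3 0 0 0;1 0 0 0.3 0 0 0;1 0 0 0.05 0 0 0;1 0 0 0.05 0 0 0;1 0 0 0.05 0 0 0;1 0 0 0 0 0 0"}}

```text
clock: 4.05
eef_pos: [491.8, -333.1, 114.6]
tcp_rot: [-3.141, -0.002, 0.342]
contact_force: [-0.3, 0.5, -0.4]
opening: -0.001
```

{"fn": "move_arm", "kwargs": {"series": "1 0 0 0.05 0 0 0;1 0 0 0.05 0 0 0;1 0 0 0.05 0 0 0;1 0 0 0 0 0 0"}}

```text
clock: 4.55
eef_pos: [492.1, -333.3, 109.0]
tcp_rot: [-3.141, -0.003, 0.342]
contact_force: [-0.4, -0.2, -0.5]
opening: -0.001
```

{"fn": "move_arm", "kwargs": {"series": "1 0 0 0.05 0 0 0;1 0 0 0.05 0 0 0"}}

```text
clock: 4.8
eef_pos: [492.1, -333.4, 105.1]
tcp_rot: [-3.142, -0.003, 0.342]
contact_force: [-0.9, 0.4, 2.2]
opening: -0.003
```

{"fn": "move_arm", "kwargs": {"series": "1 0 0 0.05 0 0 0"}}

```text
clock: 4.92
eef_pos: [492.3, -333.5, 103.4]
tcp_rot: [3.141, -0.003, 0.342]
contact_force: [-4.7, 2.9, 19.5]
opening: -0.001
```

Hard stop met at z≈103.4 with 19.5 N, so the catch is down. I'll rise, turn the tool to yaw 73°, open and go over the cup.

{"fn": "move_arm", "kwargs": {"series": "1 0 0 -0.3 0 0 0;1 0 0 -1 0 0 0;1 0 0 -1 0 0 0;1 0 0 -1 0 0 0;-1 0 0 -1 0 0 -10.7;-1 0 0 0 0 0 -10.7;-1 0 0 0 0 0 -10.7;-1 0 0 0 0 0 -10.7;-1 0 0 0 0 0 -10.7;-1 0.83 -0.17 0 0 0 0;-1 0.83 -0.17 0 0 0 0;-1 0.7 -0.17 0 0 0 0;-1 0 0 0 0 0 0;-1 0 0 0 0 0 0"}}

```text
clock: 6.68
eef_pos: [499.6, -236.1, 285.0]
tcp_rot: [3.133, 0.0, 1.288]
contact_force: [0.6, -0.6, 0.5]
opening: 0.999
```

```bash
cat > look.py <<'E'
import sys
from h import *
s=r.sense();print(s['clock'],s['eef_pos'],np.degrees(s['tcp_rot']),s['contact_force'],s['qpos'].round(2),s['opening'])
p=vision.camera_params('wrist');im=vision.grab_frame('wrist');im2=vision.grab_frame('side')
for X in((490,-332,104),(501,-232,210),(501,-232,172)):print(proj(p,X))
cv2.imwrite(sys.argv[1],np.hstack([cv2.resize(im[60:460,120:520],(480,480)),cv2.resize(im2[130:280,300:400],(320,480))])[:,:,::-1])
E
python3 look.py pics/both3.png
```

```text
6.675 [ 499.57109863 -236.10270318  285.00947786] [1.79493974e+02 5.92751035e-04 7.37900121e+01] [ 0.61310247 -0.59202964  0.45082246] [-0.45  0.19  1.73  0.    1.21 -0.16] 0.9990523157336303
[333.36778322 298.56850041]
[317.63419996 240.45988444]
[317.40810043 226.04216529]
```

View pics/both3.png

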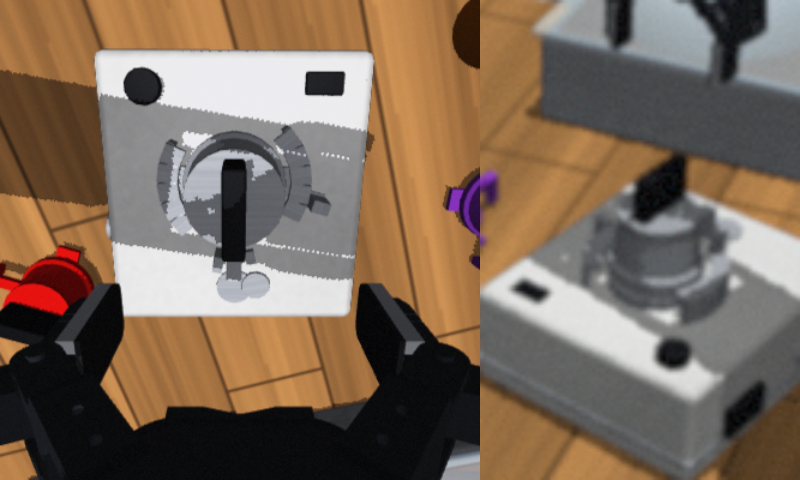

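The bar lies along the tool x axis, about 2–3 mm to image-left of the centreline. I'll centre, level the roll, go lower and measure the bar's columns by code.

{"fn": "move_arm", "kwargs": {"series": "-1 0.14 -0.06 0 0.5 0 0;-1 0 0 0 0 0 0;-1 0 0 0.65 0 0 0;-1 0 0 0.65 0 0 0;-1 0 0 0 0 0 0;-1 0 0 0 0 0 0"}}

```text
clock: 7.52
eef_pos: [499.3, -232.3, 232.8]
tcp_rot: [3.141, 0.0, 1.285]
contact_force: [0.5, 0.5, 0.8]
opening: 0.997
```

```bash
cat > bar.py <<'E'
from h import *
s=r.sense();print(s['clock'],s['eef_pos'],np.degrees(s['tcp_rot']),s['contact_force'])
p=vision.camera_params('wrist');im=vision.grab_frame('wrist');cv2.imwrite('pics/bar.png',im[:,:,::-1])
T=np.array(s['eef_pos']);Rt=R(s['tcp_rot'])
m=(im.max(2)<45).astype(np.uint8)
n,l,st,ce=cv2.connectedComponentsWithStats(m)
for i in range(1,n):
    if st[i,4]>1500 and 200<ce[i,0]<440:
        c=np.argwhere(l==i)[:,::-1].astype(np.float32);print(st[i],ce[i],cv2.minAreaRect(c))
for z in(210,191):
    print('axis pt',z,[proj(p,T+Rt@np.array([dx,0,T[2]-z])).round(1) for dx in(-28,0,28)])
E
python3 bar.py
```

```text
7.525 [ 499.27429288 -232.2940229   232.7840724 ] [1.79957108e+02 2.74307537e-02 7.36072613e+01] [0.46326428 0.48014748 0.75159282]
[ 304  212   27  110 2770] [316.666787   266.45162455] ((317.0, 266.5), (109.0, 26.0), 90.0)
[    0   297   640   183 63256] [317.14204186 417.82076009] ((319.5, 388.0), (182.0, 639.0), 90.0)
axis pt 210 [array([318.1, 323.1]), array([318. , 277.3]), array([318. , 227.2])]
axis pt 191 [array([318.1, 306.6]), array([318.1, 264.3]), array([318.1, 218.4])]
```

Bar centre at col 317.0 against an expected 318, so about 0.5 mm off; it is also centred along its length. I'll descend and close gently.

{"fn": "move_arm", "kwargs": {"series": "-1 0 -0.012 0.68 0 0 0;-1 0 0 0.66 0 0 0;-1 0 0 0 0 0 0;-1 0 0 0 0 0 0"}}

```text
clock: 8.07
eef_pos: [501.8, -233.7, 183.3]
tcp_rot: [3.133, 0.002, 1.285]
contact_force: [0.0, 0.7, -0.7]
opening: 0.998
```

{"fn": "move_arm", "kwargs": {"series": "-1 0 -0.08 0.08 0.4 0 0;-1 0 0 0 0 0 0;-1 0 0 0 0 0 0"}}

```text
clock: 8.45
eef_pos: [499.8, -233.3, 182.5]
tcp_rot: [3.137, 0.002, 1.285]
contact_force: [-0.6, -0.8, 0.7]
opening: 0.997
```

```bash
python3 bar.py
```

```text
8.45 [ 499.79128638 -233.32252571  182.50132111] [1.79731416e+02 1.31656457e-01 7.36024963e+01] [-0.59826104 -0.78237973  0.73574653]
[ 180  112   48   46 1709] [203.04505559 134.13399649] ((203.5, 134.5), (45.0, 47.0), 90.0)
[ 296  234   37  150 5174] [314.01314264 308.0454194 ] ((314.0, 308.5), (149.0, 36.0), 90.0)
[    0   297   640   183 62445] [320.08990311 418.74566418] ((319.5, 388.0), (182.0, 639.0), 90.0)
axis pt 210 [array([317.7, 387.7]), array([317.7, 329.2]), array([317.6, 262.9])]
axis pt 191 [array([317.9, 358.7]), array([317.8, 305.7]), array([317.8, 246.5])]
```

{"fn": "move_arm", "kwargs": {"series": "-1 0 -0.045 0.1 0.2 0 0;-1 0 0 0 0 0 0;-1 0 0 0 0 0 0"}}

```text
clock: 8.88
eef_pos: [497.9, -232.7, 178.1]
tcp_rot: [3.141, 0.002, 1.285]
contact_force: [-0.1, -0.4, 0.2]
opening: 0.997
```

```bash
python3 bar.py
```

```text
8.875 [ 497.85195604 -232.73044757  178.14174353] [1.79959255e+02 1.28238859e-01 7.36007737e+01] [-0.12353916 -0.36702125  0.21272733]
[ 181  111   49   47 1775] [204.58084507 134.08056338] ((205.0, 134.0), (46.0, 48.0), 90.0)
[ 300  236   39  156 5521] [318.79587031 313.26372034] ((319.0, 313.5), (155.0, 38.0), 90.0)
[    0   297   640   183 62439] [320.10402153 418.75223818] ((319.5, 388.0), (182.0, 639.0), 90.0)
axis pt 210 [array([317.6, 395.5]), array([317.6, 335.5]), array([317.5, 267.3])]
axis pt 191 [array([317.8, 364.7]), array([317.7, 310.5]), array([317.7, 249.9])]
```

Within about 0.5 mm. Closing.

{"fn": "move_arm", "kwargs": {"series": "1 0 0 0 0 0 0;1 0 0 0 0 0 0;1 0 0 0 0 0 0;1 0 0 0 0 0 0;1 0 0 0 0 0 0;1 0 0 0 0 0 0", "grip_force": 25}}

```text
clock: 9.68
eef_pos: [497.8, -232.7, 178.3]
tcp_rot: [3.141, 0.002, 1.285]
contact_force: [-0.1, -0.4, 0.7]
opening: 0.155
```

{"fn": "move_arm", "kwargs": {"series": "1 0 0.003 0 0 0 -3;1 0 0.003 0 0 0 -4;1 0 0.003 0 0 0 -4;1 0 0.003 0 0 0 -4;1 0 0 0 0 0 0"}}

```text
clock: 10.3
eef_pos: [498.7, -232.8, 178.3]
tcp_rot: [3.141, 0.002, 1.553]
contact_force: [-0.6, 0.1, 0.8]
opening: 0.16
```

```bash
cat > st.py <<'E'
from h import *
s=r.sense();print(s['clock'],s['eef_pos'].round(1),np.degrees(s['tcp_rot']).round(2),s['contact_force'].round(1),s['wrist_torque'].round(3),s['opening'].round(3),s['qpos'].round(2),'turned',(np.degrees(s['tcp_rot'][2])-73.6).round(2))
E
python3 st.py
```

```text
Traceback (most recent call last):
  File "st.py", line 2, in <module>
    s=r.sense();print(s['clock'],s['eef_pos'].round(1),np.degrees(s['tcp_rot']).round(2),s['contact_force'].round(1),s['wrist_torque'].round(3),s['opening'].round(3),s['qpos'].round(2),'turned',(np.degrees(s['tcp_rot'][2])-73.6).round(2))
                                                                                                                                                ^^^^^^^^^^^^^^^^^^
AttributeError: 'float' object has no attribute 'round'
```

Turned 15° past the pin with no resistance. Continuing to about 45°.

{"fn": "move_arm", "kwargs": {"series": "1 0 0.003 0 0 0 -4;1 0 0.003 0 0 0 -4;1 0 0.003 0 0 0 -4;1 0 0.003 0 0 0 -4;1 0 0.003 0 0 0 -4;1 0 0.003 0 0 0 -4;1 0 0.003 0 0 0 -4;1 0 0 0 0 0 0"}}

```text
clock: 11.3
eef_pos: [500.1, -232.7, 178.3]
tcp_rot: [3.14, 0.003, 2.041]
contact_force: [0.3, -0.3, 0.5]
opening: 0.16
```

```bash
sed -i "s/,s\['opening'\].round(3)/,s['opening']/" st.py; sed -i '1a np.set_printoptions(suppress=True)' st.py; python3 st.py
```

```text
11.3 [ 500.1 -232.7  178.3] [179.93   0.16 116.91] [ 0.3 -0.3  0.5] [ 0.014 -0.019  0.102] 0.16010139769306192 [-0.44  0.3   1.84 -0.    1.   -0.91] turned 43.31
```

{"fn": "move_arm", "kwargs": {"series": "1 0 0.002 0 0 0 -3;1 0 0.002 0 0 0 -3;1 0 0.002 0 0 0 -3;1 0 0 0 0 0 -2;1 0 0 0 0 0 0"}}

```text
clock: 11.92
eef_pos: [500.5, -232.5, 178.3]
tcp_rot: [3.14, 0.003, 2.225]
contact_force: [0.2, 0.9, 0.8]
opening: 0.164
```

```bash
python3 st.py
```

```text
11.925 [ 500.5 -232.5  178.3] [179.93   0.18 127.5 ] [0.2 0.9 0.8] [ 0.105 -0.041  0.04 ] 0.1636064886090467 [-0.44  0.3   1.84 -0.    1.   -1.09] turned 53.9
```

{"fn": "move_arm", "kwargs": {"series": "1 0 0 0 0 0 -1.5;1 0 0 0 0 0 -1.5;1 0 0 0 0 0 -1"}}

```text
clock: 12.3
eef_pos: [500.6, -232.4, 178.3]
tcp_rot: [3.14, 0.003, 2.297]
contact_force: [0.6, 0.4, 1.4]
opening: 0.16
```

```bash
python3 st.py
```

```text
12.3 [ 500.6 -232.4  178.3] [179.93   0.19 131.63] [0.6 0.4 1.4] [ 0.075 -0.027 -0.094] 0.16001731728289365 [-0.44  0.3   1.84 -0.    1.   -1.16] turned 58.03
```

{"fn": "move_arm", "kwargs": {"series": "1 0 0 0 0 0 -1;1 0 0 0 0 0 -1"}}

```text
clock: 12.55
eef_pos: [500.7, -232.4, 178.4]
tcp_rot: [3.14, 0.003, 2.334]
contact_force: [0.8, 0.0, 0.1]
opening: 0.163
```

```bash
python3 st.py
```

```text
12.55 [ 500.7 -232.4  178.4] [179.93   0.2  133.76] [0.8 0.  0.1] [ 0.122 -0.046 -0.093] 0.16318998159384543 [-0.44  0.3   1.84 -0.    1.   -1.2 ] turned 60.16
```

{"fn": "move_arm", "kwargs": {"series": "1 0 0 0 0 0 -1;1 0 0 0 0 0 -1"}}

```text
clock: 12.8
eef_pos: [500.7, -232.5, 178.5]
tcp_rot: [3.141, 0.004, 2.372]
contact_force: [0.2, 0.5, 1.3]
opening: 0.163
```

```bash
python3 st.py
```

```text
12.8 [ 500.7 -232.5  178.5] [179.94   0.21 135.9 ] [0.2 0.5 1.3] [ 0.057  0.011 -0.14 ] 0.16254278428093288 [-0.44  0.3   1.84 -0.    1.   -1.24] turned 62.3
```

{"fn": "move_arm", "kwargs": {"series": "1 0 0 0 0 0 -1;1 0 0 0 0 0 -1"}}

```text
clock: 13.05
eef_pos: [500.9, -232.5, 178.8]
tcp_rot: [3.141, 0.004, 2.409]
contact_force: [0.0, 0.9, 3.0]
opening: 0.162
```

```bash
python3 st.py
```

```text
13.05 [ 500.9 -232.5  178.8] [179.94   0.23 138.05] [0.  0.9 3. ] [ 0.141  0.022 -0.03 ] 0.16249312368888535 [-0.44  0.3   1.84 -0.    1.   -1.28] turned 64.45
```

Upward force is appearing as the lugs start to clear the claws, so the stop must be near. Next a single 1° step.

{"fn": "move_arm", "kwargs": {"series": "1 0 0 0 0 0 -1"}}

```text
clock: 13.18
eef_pos: [500.9, -232.6, 178.9]
tcp_rot: [3.141, 0.004, 2.428]
contact_force: [0.7, -0.2, 2.7]
opening: 0.16
```

```bash
python3 st.py
```

```text
13.175 [ 500.9 -232.6  178.9] [179.94   0.25 139.12] [ 0.7 -0.2  2.7] [ 0.119  0.013 -0.062] 0.1595303329366512 [-0.44  0.3   1.84 -0.    1.   -1.29] turned 65.52
```

{"fn": "move_arm", "kwargs": {"series": "1 0 0 0 0 0 -1"}}

```text
clock: 13.3
eef_pos: [500.9, -232.6, 179.0]
tcp_rot: [3.141, 0.004, 2.447]
contact_force: [-0.7, -0.8, 2.0]
opening: 0.161
```

```bash
python3 st.py
```

```text
13.3 [ 500.9 -232.6  179. ] [179.95   0.25 140.19] [-0.7 -0.8  2. ] [-0.093  0.115 -0.2  ] 0.16095003441164707 [-0.44  0.3   1.84 -0.    1.   -1.31] turned 66.59
```

{"fn": "move_arm", "kwargs": {"series": "1 0 0 0 0 0 -1"}}

```text
clock: 13.42
eef_pos: [500.8, -232.8, 178.9]
tcp_rot: [3.141, 0.004, 2.465]
contact_force: [-0.6, -3.0, 3.2]
opening: 0.159
```

```bash
python3 st.py
```

```text
13.425 [ 500.8 -232.8  178.9] [179.98   0.25 141.24] [-0.6 -3.   3.2] [-0.267  0.299 -0.328] 0.1587510916045855 [-0.44  0.3   1.84 -0.    1.   -1.33] turned 67.64
```

Stop contact: torque is rising and the lateral force points along the post reaction. One more degree to confirm.

{"fn": "move_arm", "kwargs": {"series": "1 0 0 0 0 0 -1"}}

```text
clock: 13.55
eef_pos: [500.6, -233.1, 178.9]
tcp_rot: [-3.141, 0.004, 2.484]
contact_force: [-2.0, -3.0, 2.5]
opening: 0.162
```

```bash
python3 st.py
```

```text
13.55 [ 500.6 -233.1  178.9] [-179.98    0.25  142.3 ] [-2.  -3.   2.5] [-0.51   0.424 -0.425] 0.16245039798177663 [-0.44  0.3   1.84 -0.    1.   -1.35] turned 68.7
```

{"fn": "move_arm", "kwargs": {"series": "1 0 0 -0.05 0 0 0;1 0 0 -0.05 0 0 0"}}

```text
clock: 13.8
eef_pos: [500.0, -233.2, 182.0]
tcp_rot: [-3.141, 0.003, 2.483]
contact_force: [1.3, -2.6, -8.1]
opening: 0.162
```

```bash
python3 st.py
```

```text
13.8 [ 500.  -233.2  182. ] [-179.95    0.18  142.29] [ 1.3 -2.6 -8.1] [-0.4   -0.191 -0.365] 0.161792384059094 [-0.44  0.29  1.84 -0.    1.   -1.35] turned 68.69
```

{"fn": "move_arm", "kwargs": {"series": "1 0 0 -0.03 0 0 0"}}

```text
clock: 13.92
eef_pos: [499.7, -233.1, 182.7]
tcp_rot: [-3.141, 0.002, 2.483]
contact_force: [1.4, -2.5, -7.7]
opening: 0.155
```

```bash
python3 st.py
```

```text
13.925 [ 499.7 -233.1  182.7] [-179.95    0.14  142.28] [ 1.4 -2.5 -7.7] [-0.429 -0.259 -0.421] 0.15524320336366662 [-0.44  0.29  1.84 -0.    1.01 -1.35] turned 68.68
```

```bash
python3 - <<'E'
from h import *
im=vision.grab_frame('wrist');im2=vision.grab_frame('side');im3=vision.grab_frame('scene')
rs=lambda a,w,h:cv2.resize(a,(w,h),interpolation=cv2.INTER_CUBIC)
cv2.imwrite('pics/v8.png',np.hstack([rs(im[100:440,120:520],400,340).repeat(1,0),rs(im2[150:252,300:420],400,340)])[:,:,::-1])
E
```

```text
(no output)
```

View pics/v8.png

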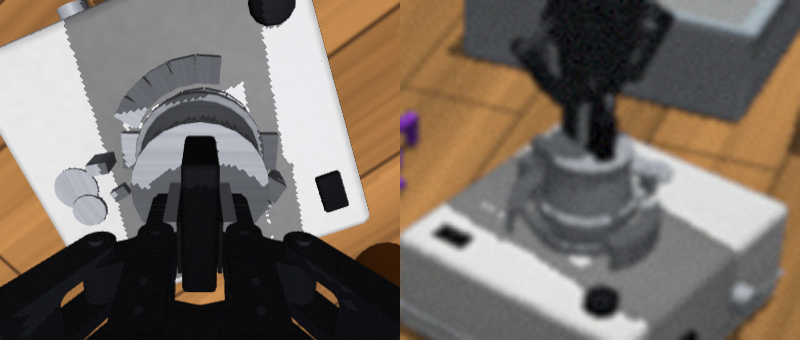

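The lugs (wrist crop 130,145 and 268,145) sit just past the claw ends. The roughly 8 N of drag looks like weight plus friction at the post and socket. I'll ease the stop pressure slightly and keep lifting in small steps.

{"fn": "move_arm", "kwargs": {"series": "1 0 0 0 0 0 0.7;1 0 0 -0.05 0 0 0"}}

```text
clock: 14.32
eef_pos: [499.5, -233.0, 184.8]
tcp_rot: [-3.14, 0.002, 2.471]
contact_force: [-0.2, -2.8, -4.6]
opening: 0.161
```

```bash
python3 st.py
```

```text
14.325 [ 499.5 -233.   184.8] [-179.92    0.11  141.57] [-0.2 -2.8 -4.6] [-0.541  0.357 -0.137] 0.16077592561218804 [-0.44  0.29  1.84 -0.    1.01 -1.34] turned 67.97
```

{"fn": "move_arm", "kwargs": {"series": "1 0 0 -0.06 0 0 0;1 0 0 -0.06 0 0 0"}}

```text
clock: 14.58
eef_pos: [499.1, -232.9, 190.2]
tcp_rot: [-3.14, 0.001, 2.471]
contact_force: [-1.4, -2.5, -3.2]
opening: 0.16
```

```bash
python3 st.py
```

```text
14.575 [ 499.1 -232.9  190.2] [-179.89    0.08  141.6 ] [-1.4 -2.5 -3.2] [-0.429  0.261 -0.166] 0.1599142444624034 [-0.44  0.28  1.83 -0.    1.02 -1.34] turned 68.0
```

Free now at about 3 N, which is the weight. Lifting clear.

{"fn": "move_arm", "kwargs": {"series": "1 0 0 -0.15 0 0 0;1 0 0 -0.15 0 0 0;1 0 0 -0.3 0 0 0;1 0 0 -0.5 0 0 0;1 0 0 -0.6 0 0 0;1 0 0 -0.5 0 0 0;1 0 0 0 0 0 0;1 0 0 0 0 0 0"}}

```text
clock: 15.58
eef_pos: [500.4, -231.7, 285.6]
tcp_rot: [3.14, 0.005, 2.472]
contact_force: [0.3, 0.4, -2.0]
opening: 0.16
```

```bash
python3 st.py; python3 - <<'E'
from h import *
s=r.sense();d=R(s['tcp_rot']).T@(np.array([546,211,s['eef_pos'][2]])-s['eef_pos']);print(d/40)
E
```

```text
15.575 [ 500.4 -231.7  285.6] [179.92   0.28 141.65] [ 0.3  0.4 -2. ] [0.038 0.007 0.013] 0.16025481839968764 [-0.44  0.19  1.73  0.    1.22 -1.34] turned 68.05
[ 5.9731945   9.38751432 -0.01585987]
```

{"fn": "move_arm", "kwargs": {"series": "1 0.2 0.3 0 0 0 0;1 0.45 0.7 0 0 0 0;1 0.45 0.7 0 0 0 0;1 0.45 0.7 0 0 0 0;1 0.45 0.7 0 0 0 0;1 0.45 0.7 0 0 0 0;1 0.45 0.7 0 0 0 0;1 0.45 0.7 0 0 0 0;1 0.45 0.7 0 0 0 0;1 0.45 0.7 0 0 0 0;1 0.45 0.7 0 0 0 0;1 0.45 0.7 0 0 0 0;1 0.45 0.7 0 0 0 0;1 0.2 0.4 0 0 0 0;1 0 0 0 0 0 0;1 0 0 0 0 0 0"}}

```text
clock: 17.58
eef_pos: [534.6, 221.7, 272.7]
tcp_rot: [-3.131, -0.014, 2.474]
contact_force: [0.3, -0.3, -1.7]
opening: 0.156
```

```bash
python3 st.py; python3 - <<'E'
from h import *
s=r.sense();d=R(s['tcp_rot']).T@(np.array([546,211,s['eef_pos'][2]])-s['eef_pos']);print(d/40)
im=vision.grab_frame('scene');im2=vision.grab_frame('side')
p=vision.camera_params('side')
rs=lambda a,w,h:cv2.resize(a,(w,h),interpolation=cv2.INTER_CUBIC)
cv2.imwrite('pics/v9.png',np.hstack([rs(im[120:370,340:590],400,400),rs(im2[200:450,170:420],400,400)])[:,:,::-1])
E
```

```text
17.575 [534.6 221.7 272.7] [-179.4    -0.78  141.74] [ 0.3 -0.3 -1.7] [-0.022  0.035 -0.006] 0.1564737375674936 [ 0.39  0.25  1.68  0.01  1.23 -0.52] turned 68.14
[-0.39019171 -0.0336545  -0.00499195]
```

View pics/v9.png

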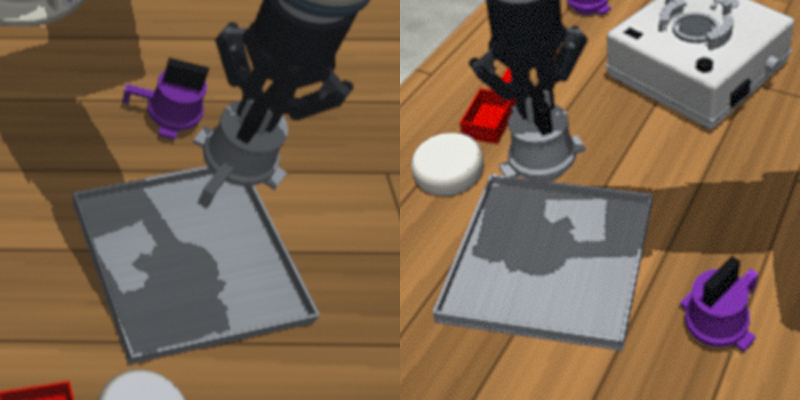

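The cup hangs upright over the tray, which is clear. I'll level, centre and descend.

{"fn": "move_arm", "kwargs": {"series": "1 -0.35 -0.03 0 -0.6 -0.8 0;1 0 0 0 0 0 0;1 0 0 0.7 0 0 0;1 0 0 0.8 0 0 0;1 0 0 0.8 0 0 0;1 0 0 0.7 0 0 0;1 0 0 0.5 0 0 0;1 0 0 0.25 0 0 0;1 0 0 0 0 0 0;1 0 0 0 0 0 0"}}

```text
clock: 18.92
eef_pos: [549.7, 207.2, 121.7]
tcp_rot: [3.135, 0.005, 2.466]
contact_force: [1.2, -1.0, -1.8]
opening: 0.161
```

```bash
python3 st.py
```

```text
18.925 [549.7 207.2 121.7] [179.64   0.28 141.3 ] [ 1.2 -1.  -1.8] [ 0.013 -0.013 -0.004] 0.16102555148260134 [ 0.36  0.42  1.81 -0.    0.9  -0.54] turned 67.7
```

{"fn": "move_arm", "kwargs": {"series": "1 0 0 0.35 0.3 0.3 0;1 0 0 0.2 0 0 0;1 0 0 0.1 0 0 0;1 0 0 0.1 0 0 0;1 0 0 0 0 0 0"}}

```text
clock: 19.55
eef_pos: [550.6, 207.6, 90.9]
tcp_rot: [3.139, 0.0, 2.466]
contact_force: [0.1, -0.1, -2.8]
opening: 0.162
```

```bash
python3 st.py
```

```text
19.55 [550.6 207.6  90.9] [179.85   0.02 141.3 ] [ 0.1 -0.1 -2.8] [-0.007  0.013 -0.02 ] 0.16194964729690012 [ 0.36  0.46  1.83  0.    0.85 -0.54] turned 67.7
```

{"fn": "move_arm", "kwargs": {"series": "1 0 0 0.06 0 0 0;1 0 0 0.05 0 0 0;1 0 0 0.04 0 0 0"}}

```text
clock: 19.92
eef_pos: [551.0, 207.8, 85.0]
tcp_rot: [3.138, 0.001, 2.466]
contact_force: [-0.9, -0.4, -2.7]
opening: 0.161
```

{"fn": "move_arm", "kwargs": {"series": "1 0 0 0.04 0 0 0;1 0 0 0.04 0 0 0"}}

```text
clock: 20.18
eef_pos: [551.1, 207.8, 81.7]
tcp_rot: [3.138, 0.001, 2.466]
contact_force: [0.4, -0.1, -2.4]
opening: 0.161
```

{"fn": "move_arm", "kwargs": {"series": "1 0 0 0.03 0 0 0;1 0 0 0.03 0 0 0"}}

```text
clock: 20.42
eef_pos: [551.2, 207.9, 79.3]
tcp_rot: [3.138, 0.001, 2.466]
contact_force: [-2.4, 0.4, 10.0]
opening: 0.16
```

Contact at 10 N. Release, then rise straight up.

{"fn": "move_arm", "kwargs": {"series": "-1 0 0 0 0 0 0;-1 0 0 0 0 0 0;-1 0 0 0 0 0 0;-1 0 0 0 0 0 0;-1 0 0 -0.3 0 0 0;-1 0 0 -0.6 0 0 0;-1 0 0 -1 0 0 0;-1 0 0 -1 0 0 0;-1 0 0 -1 0 0 0;-1 0 0 -0.5 0 0 0;-1 0 0 0 0 0 0;-1 0 0 0 0 0 0"}}

```text
clock: 21.92
eef_pos: [550.7, 207.4, 266.1]
tcp_rot: [3.134, 0.003, 2.466]
contact_force: [-1.0, 0.2, -0.2]
opening: 0.999
```

```bash
python3 st.py; python3 - <<'E'
from h import *
im=vision.grab_frame('scene');im2=vision.grab_frame('side')
p=vision.camera_params('side')
rs=lambda a,w,h:cv2.resize(a,(w,h),interpolation=cv2.INTER_CUBIC)
cv2.imwrite('pics/v10.png',np.hstack([rs(im[120:420,170:590],400,286),rs(im2[235:420,160:420],400,286)])[:,:,::-1])
E
```

```text
21.925 [550.7 207.4 266.1] [179.59   0.18 141.3 ] [-1.   0.2 -0.2] [-0.025  0.028  0.029] 0.9990099604094698 [ 0.36  0.26  1.68  0.    1.19 -0.54] turned 67.7
```

View pics/v10.png

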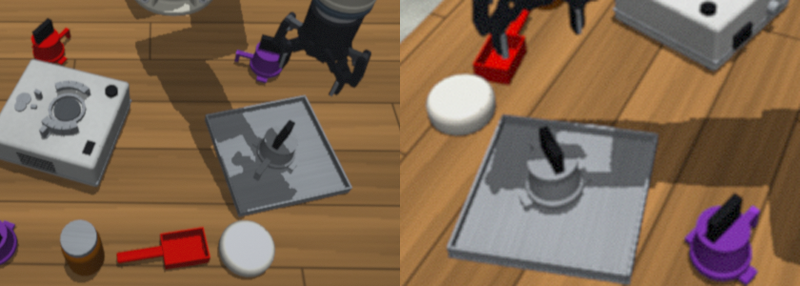

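The cup stands upright near the middle of the tray (scene crop 277,150; side crop 555,185), released. The jar, scoop and cheese look unmoved. Handing in.

```bash
python3 -c "
from rig import r
print(r.sign_off())"
```

```text
the job is handed in; nothing more can be done
None
```

The cup is off the mill and standing upright near the middle of the wash tray. I handed the job in at about 22 s on the clock; no verdict came back.

- **Catch:** I pressed it to its hard stop, with about 20 N at the peak (limit 25 N). I did not look at the catch afterwards, but the lever passed its pin freely.
- **Turn:** the lever met the end stop at about 67°. I felt it as a steady rise in torque.
- **Lift:** drag reached about 8 N at first, which I took to be friction at the post. I eased back 0.7° and it came off freely with only its weight of about 3 N.
- **Set-down:** it touched the tray floor at about 10 N (limit 60 N).

**Last checks:** the scene and side pictures show the cup upright and released in the tray. The gripper was open and well clear above it (TCP at 266 mm), with no force beyond sensor noise. The jar, scoop and cheese looked unmoved, but I judged that by eye, not by measurement. No check failed or disagreed.

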